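# Put two sample vials away in a shuttered dry rack

## Robot

A 6-joint arm with a two-finger parallel gripper is mounted at the origin on the work surface. World frame = base frame: x ahead of the robot, y to its left, z up, the work surface at z = 0. Lengths are in m, angles in rad, forces in N, time in s.
With the tool pointing down it reaches from about 0.4 to 0.825 m from the base axis. Payload 7 kg.
Tool frame: the origin (TCP) lies at the very end of the fingers, on their centre line; the grasp point (between the pads) lies arm.grip_point_offset behind it (arm.grip_point_offset is the distance from the TCP to the grasp point, in m); z points along the fingers, y is the line along which they close (so a half turn about z gives the same grasp; the last joint's range is limited). The gripper opens to 88 mm and grips with 3 to 60 N. Pads are 19 mm wide; open, the fingers measure 130 mm over their backs; the gripper's body (78 mm by 193 mm) begins 47 mm behind the grasp point.
Start: joints at [-0.918, 0.359, 0.012, 0, -1.224, -0.288], TCP at [0.241, -0.631, 0.193] pointing down, gripper open.
Joint ranges: [-3.07, 3.07], [-1.43, 2.12], [-1.02, 1.25], [-3.03, 1.67], [-3.05, -0], [-3.03, 3.03]. Speed limits (rad/s): [2.39, 2.39, 3.01, 3.14, 3.14, 3.14].

## Interface

Orientations are given as [roll, pitch, yaw] about the fixed x, y, z axes, in that order (R = Rz(yaw) Ry(pitch) Rx(roll)).
In Python, from station import arm gives the robot as it stands.
- The arm moves only by the shell command python3 -m crank 'ROWS' [OPENING] [FORCE]. ROWS is JSON, a list of rows, each an object of numbers: "dx", "dy", "dz": the shift along the tool's x, y, z in cm; "wx", "wy", "wz": the turn, a rotation vector about the tool's x, y, z in degrees. A call has exactly 10 rows; each row is the pose to reach, as a shift and turn from the pose commanded when the call began, along the tool's axes at that moment; what a row does not reach only later rows make up. A row lasts 1/8 s, in which the tool goes at most 62.5 mm and 10.7 degrees, less where a joint would pass 70% of its speed; a pose out of reach is approached as far as the arm can. A call with a gripper value outside its range is refused whole. OPENING is the finger opening in cm, from 0 to 8.76, set as the call begins (- or left out, the last holds). The fingers move at their own pace and stop on an object; FORCE is the grip in N (left out, the last holds). Time passes only in rows, so rows that repeat a pose let the fingers close, or fill a call up. It gives the time, the measured TCP pose, the force, the opening and the grip force at its end, in the units of the state.
- arm.get_state(): the state, without advancing time (a new reading comes with each control period).
- arm.grab_frame(name): name is "scene" or "side" or "wrist"; returns the picture (480x640x3 uint8, red, green, blue); there is no depth.
- arm.calibration(name): a dict with "fx", "fy", "cx", "cy" (pixels), "dist_coeffs" ([k1, k2, p1, p2, k3] as OpenCV has them; the pictures are not rectified), "world_from_camera" (4x4, takes a point from camera to world coordinates). Camera axes: x right, y down, z forward; pixel columns grow to the right and rows downward; lengths in m; the calibration is good to about 2 mm. A picture is of the moment at which its call begins: read the wrist's pose just before it. calibration takes no time and is no camera call; for the wrist camera it gives the pose at the moment of the call.
- arm.job_done(): hands the job in; it is judged then, once.
Trained networks look in the newest picture that a camera, given by its name, has taken for a name from the list of things; names that differ only in an ending like _2 or _b are one class to them, and where a whole thing is asked for, a point or a joint stands for the part that bears it (a point fixed in the world has none). Each returns a list of dicts, best first, with "confidence" (0 to 1); they miss things now and then, are a little off and sometimes report something else, mostly with a low value. They report only what shows in the picture. A call takes as long as a camera call. They do not tell look-alikes from the thing itself.
- arm.find_in(camera, query): "centre" ([x, y, z] in m, in world coordinates, good to about 4 mm: the middle of the surface that is visible of it).
- arm.masks_of(camera, query): "pixels" (480x640 bool, what is visible of it).
- arm.mark_of(camera, query): "centre" ([x, y, z] in m, in world coordinates, good to about 4 mm: a listed point, or the origin of a listed thing).
The state is a dict: "t": time; "q": joint angles; "qd": joint speeds; "joint_efforts": joint torques, N m; "eef_pos": TCP position; "ee_rot": TCP orientation; "force": force on the tool from outside, world axes, zero at the start; "moment": the same for the moment, N m; "width": finger opening in m; "gripper_force": force on a finger pad.
Only numpy, scipy, OpenCV 4.12 (cv2) and the standard library are available. Lean on these libraries where they do the work, as an engineer would, in place of code of your own. Each camera call takes 0.05 s, during which the arm holds its last target. There are 200 camera calls.

## Task

Put the two tall sample vials from the steel tray away in the dry rack, upright, one to a well, each lowered fully home and let go there, not dropped. The sprung shutters hide which wells already hold a short vial, so feel for the free ones: press lightly on a shutter, and if it does not give way try another well rather than forcing it. Leave the bottle, the beaker and the syringe case where they are.

Things in the scene. Friction and masses are not known exactly. Their poses are not given: they have to be found in the camera images.
- rack: dry rack: pale grey block 96 (x) x 156 (y) x 47 mm high, fixed; origin at the centre of its underside, z up. Two rows (across x) of three wells (along y), each 31 (x) x 28.5 (y) mm, floor 4 mm above the bench, closed by a pale blue sprung leaf 1 mm below the top, hinged at the well's +x side. Four wells, anywhere, hide a 38 mm tall vial wholly under the leaf; two are free.
- vial_a: tall amber glass sample vial with a blue cap, 75.5 mm tall, 20 to 45 g; straight body 22.5 mm in diameter up to 61 mm, then a neck and a 20.8 mm cap. Origin at the centre of its foot, z along its axis. Home in a well its foot stands on the well floor and 32 mm of it rises above the rack's top.
- vial_b: the same tall vial with a red cap, same sizes and origin.
- tray: stainless tray, 100 mm (x) by 170 mm (y), rim 12 mm high, floor 3 mm thick, fixed; the two vials stand upright in it, at least 55 mm apart. Origin at the centre of its underside.
- reagent_bottle: bystander: amber bottle with a blue cap, 60 mm in diameter, 115 mm tall; origin at the centre of its foot.
- beaker: bystander: small glass beaker, 52 mm in diameter, 55 mm tall; origin at the centre of its foot.
- syringe_case: bystander: open flat syringe case, 190 x 45 mm, 22 mm high with the syringe lying in it; origin at the centre of its underside.
- well_1 (a point): well in the near row (-x), right (-y), at (-24, -50) mm in the rack's frame: the point, level with the rack's top, on the axis where a vial goes down clear of the hanging leaf (2.2 mm of room to the -x wall, 3 mm to each y wall). Floor 43 mm below. Pressed by a vial's foot, the leaf of a free well swings down under less than 3 N; that of a taken well gives about 1 mm and stands firm.
- well_2 (a point): well in the near row, middle, at (-24, 0) mm in the rack's frame: the point, level with the rack's top, on the axis where a vial goes down clear of the hanging leaf (2.2 mm of room to the -x wall, 3 mm to each y wall). Floor 43 mm below. Pressed by a vial's foot, the leaf of a free well swings down under less than 3 N; that of a taken well gives about 1 mm and stands firm.
- well_3 (a point): well in the near row, left (+y), at (-24, 50) mm in the rack's frame: the point, level with the rack's top, on the axis where a vial goes down clear of the hanging leaf (2.2 mm of room to the -x wall, 3 mm to each y wall). Floor 43 mm below. Pressed by a vial's foot, the leaf of a free well swings down under less than 3 N; that of a taken well gives about 1 mm and stands firm.
- well_4 (a point): well in the far row (+x), right (-y), at (20, -50) mm in the rack's frame: the point, level with the rack's top, on the axis where a vial goes down clear of the hanging leaf (2.2 mm of room to the -x wall, 3 mm to each y wall). Floor 43 mm below. Pressed by a vial's foot, the leaf of a free well swings down under less than 3 N; that of a taken well gives about 1 mm and stands firm.
- well_5 (a point): well in the far row, middle, at (20, 0) mm in the rack's frame: the point, level with the rack's top, on the axis where a vial goes down clear of the hanging leaf (2.2 mm of room to the -x wall, 3 mm to each y wall). Floor 43 mm below. Pressed by a vial's foot, the leaf of a free well swings down under less than 3 N; that of a taken well gives about 1 mm and stands firm.
- well_6 (a point): well in the far row, left, at (20, 50) mm in the rack's frame: the point, level with the rack's top, on the axis where a vial goes down clear of the hanging leaf (2.2 mm of room to the -x wall, 3 mm to each y wall). Floor 43 mm below. Pressed by a vial's foot, the leaf of a free well swings down under less than 3 N; that of a taken well gives about 1 mm and stands firm.
Things that resemble listed ones, but are neither listed nor needed, are in the scene too. Leave any turquoise look-alike of the vial_a alone. What is shaped like the vial_b but purple is not meant.

How it is judged:
By the outcome, as a careful person would: the job done as asked, in the order asked, and still so for the second after the job is handed in, with the robot touching nothing.
It also fails if it takes over 67 s, if anything falls off the work surface, if the arm or the gripper's body presses on something with over 40 N, if the wrist force passes 120 N, or if a joint passes its speed limit or range.

## Working session

There is one attempt and no reset: what is moved stays moved. The work goes in short steps, Python scripts to look and compute and a shell command to move; the robot and the scene stay as the last step left them, time stands still between calls to the robot, and variables do not carry over. Pictures are saved under pics/ and viewed, at most 10 in all, crops included, and the job is handed in when it is done.

```bash
ls; mkdir -p pics; python3 - <<'E'
from station import arm
import cv2,numpy as np
for n in ["scene","side"]:
    im=arm.grab_frame(n); cv2.imwrite(f"pics/{n}0.png",im[:,:,::-1])
    c=arm.calibration(n); print(n,c["fx"],np.round(c["world_from_camera"],3).tolist(),c["dist_coeffs"])
    for q in ["rack","vial_a","tray","well_1","reagent_bottle","beaker","syringe_case"]:
        for r in arm.mark_of(n,q): print(q,np.round(r["centre"],4),round(r["confidence"],2))
s=arm.get_state(); print(s); print(arm.grip_point_offset)
E
```

```text
pics
scene 514.29819636999 [[0.513, 0.501, -0.697, 1.32], [0.858, -0.279, 0.431, -0.493], [0.021, -0.819, -0.573, 0.664], [0.0, 0.0, 0.0, 1.0]] [-0.02686976  0.          0.          0.          0.        ]
rack [0.5361 0.1554 0.0016] 0.72
rack [ 0.4999 -0.1979  0.002 ] 0.16
vial_a [ 0.5124 -0.2267  0.0031] 0.77
vial_a [ 0.4991 -0.1577  0.0056] 0.69
vial_a [ 0.5961 -0.2588  0.0016] 0.69
vial_a [ 0.5504 -0.3335  0.0023] 0.65
vial_a [ 0.3975 -0.1532  0.    ] 0.62
tray [ 4.987e-01 -1.971e-01  1.000e-04] 0.86
well_1 [0.5598 0.1995 0.0477] 0.81
well_1 [0.5192 0.2049 0.0506] 0.78
well_1 [0.5016 0.1055 0.0515] 0.75
well_1 [0.5457 0.099  0.0512] 0.74
well_1 [0.5555 0.148  0.0445] 0.68
well_1 [0.5061 0.1537 0.0466] 0.57
reagent_bottle [0.7731 0.0293 0.0027] 0.56
beaker [ 0.5196  0.3657 -0.0023] 0.79
syringe_case [ 4.892e-01 -4.563e-01  4.000e-04] 0.93
side 527.6217947690008 [[-0.903, -0.28, 0.325, 0.255], [-0.429, 0.612, -0.665, 0.712], [-0.013, -0.74, -0.673, 0.801], [0.0, 0.0, 0.0, 1.0]] [-0.08406547  0.          0.          0.          0.        ]
rack [ 5.314e-01  1.491e-01 -3.000e-04] 0.8
[... 532 characters left out ...]
0.4904 -0.4549  0.0017] 0.69
{'t': 0.8, 'q': array([-9.17881716e-01,  3.58582046e-01,  1.18779177e-02, -3.39042125e-05,
       -1.22408276e+00, -2.88099666e-01]), 'qd': array([ 0.00099066, -0.00020625, -0.00018926, -0.00032123, -0.00099721,
        0.00151624]), 'joint_efforts': array([ 3.45862263e-04, -5.82286763e+01,  2.93284661e+01,  7.00231880e+00,
        1.25045946e-02,  7.30240231e-06]), 'eef_pos': array([ 0.24080439, -0.63055012,  0.19295712]), 'ee_rot': array([ 3.14159265e+00,  3.32552580e-05, -2.77678923e+00]), 'force': array([ 0.62914164,  0.13404484, -0.05308876]), 'moment': array([-0.04842477, -0.016604  , -0.00353828]), 'gripper_force': 0.0, 'width': 0.08766450765553219}
0.0188
```

View pics/scene0.png

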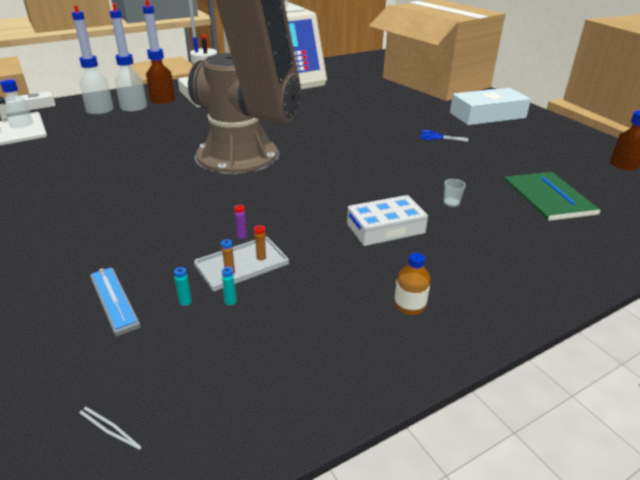

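View pics/side0.png

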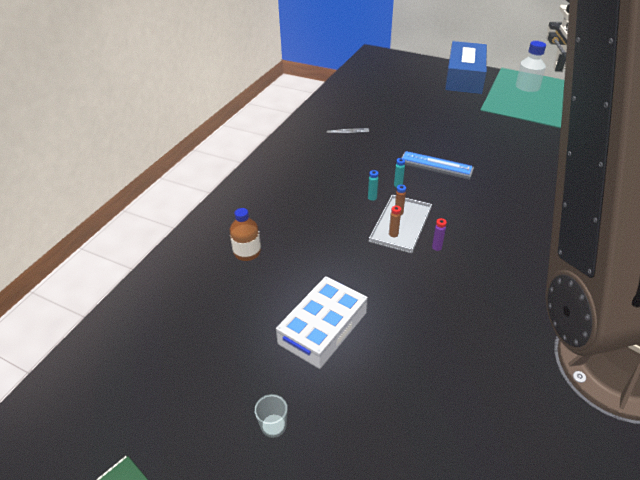

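Scene view: the amber vials stand in the tray, blue cap at (228,250) and red at (260,240). The teal pair (183,285) and (229,285) and the purple vial (240,222) are decoys. The rack is at (388,218). The side view agrees. Next I'll fit the rack from its leaf blobs.

```bash
cat > h.py <<'E'
from station import arm
import numpy as np, cv2
from scipy.optimize import least_squares
def ray(c,uv,z):
    K=np.array([[c["fx"],0,c["cx"]],[0,c["fy"],c["cy"]],[0,0,1]])
    p=cv2.undistortPoints(np.float64(uv).reshape(-1,1,2),K,np.array(c["dist_coeffs"])).reshape(-1,2)
    T=np.array(c["world_from_camera"]); d=np.c_[p,np.ones(len(p))]@T[:3,:3].T; o=T[:3,3]
    return (o+d*((z-o[2])/d[:,2])[:,None])[:,:2]
def proj(c,P):
    K=np.array([[c["fx"],0,c["cx"]],[0,c["fy"],c["cy"]],[0,0,1]])
    T=np.linalg.inv(np.array(c["world_from_camera"]))
    return cv2.projectPoints(np.float64(P),cv2.Rodrigues(T[:3,:3])[0],T[:3,3],K,np.array(c["dist_coeffs"]))[0].reshape(-1,2)
LEAF=np.array([[x,y] for x in(-.022,.022) for y in(-.05,0,.05)])
WELL=np.array([[x,y] for x in(-.024,.020) for y in(-.05,0,.05)])
def tf(p,P):
    c,s=np.cos(p[2]),np.sin(p[2]); return P@np.array([[c,s],[-s,c]])+p[:2]
def leaves(im,c,guess,box=.085,amin=20):
    hsv=cv2.cvtColor(im,cv2.COLOR_RGB2HSV)
    m=cv2.inRange(hsv,(92,60,110),(118,255,255))
    n,l,st,ce=cv2.connectedComponentsWithStats(m)
    out=[ray(c,ce[i],.046)[0] for i in range(1,n) if st[i,4]>=amin]
    return np.array([o for o in out if np.linalg.norm(o-guess)<box])
def fit(pts,p0):
    def f(p):
        L=tf(p,LEAF); return np.concatenate([L[np.argmin(np.linalg.norm(L-q,axis=1))]-q for q in pts])
    r=least_squares(f,p0); return r.x,np.abs(r.fun).max()
def down(goal,yaw):
    """row numbers (cm, deg) from the commanded~measured pose to TCP goal, tool down at yaw"""
    s=arm.get_state(); y=s["ee_rot"][2]; d=np.array(goal)-s["eef_pos"]
    e=np.array([np.cos(y),np.sin(y)]); n=np.array([np.sin(y),-np.cos(y)])
    w=(yaw-y+np.pi)%(2*np.pi)-np.pi
    print("dx %.2f dy %.2f dz %.2f wz %.1f"%(d[:2]@e*100,d[:2]@n*100,-d[2]*100,-np.degrees(w)))
E
python3 - <<'E'
from h import *
for n in["scene","side"]:
    im=cv2.imread(f"pics/{n}0.png")[:,:,::-1].copy(); c=arm.calibration(n)
    p=leaves(im,c,[.533,.152]); print(n,len(p),np.round(p,4).tolist())
    if len(p): r,e=fit(p,[.533,.152,-.14]); print(np.round(r,4),np.degrees(r[2]),e)
down([.5,-.2,.25],np.pi-.14)
E
```

```text
scene 6 [[0.5176, 0.2055], [0.5089, 0.1559], [0.5008, 0.1062], [0.5613, 0.1978], [0.5524, 0.1487], [0.5443, 0.0992]]
[ 0.5309  0.1522 -0.1684] -9.646393843130438 0.00043810180078723837
side 6 [[0.5442, 0.1009], [0.5011, 0.1084], [0.5529, 0.1501], [0.5092, 0.1577], [0.561, 0.1994], [0.5177, 0.2068]]
[ 0.531   0.1539 -0.1683] -9.643808701585217 0.00019947404329678786
dx -39.57 dy 30.97 dz -5.70 wz 28.9
```

```bash
python3 -m crank '[{"dx":-5,"dy":4,"dz":-2,"wz":4},{"dx":-10,"dy":8,"dz":-4,"wz":8},{"dx":-15,"dy":12,"dz":-6,"wz":12},{"dx":-20,"dy":16,"dz":-8,"wz":16},{"dx":-25,"dy":20,"dz":-8,"wz":20},{"dx":-30,"dy":24,"dz":-8,"wz":24},{"dx":-35,"dy":28,"dz":-8,"wz":28},{"dx":-40.4,"dy":31.7,"dz":-8,"wz":30.5},{"dx":-40.4,"dy":31.7,"dz":-8,"wz":30.5},{"dx":-40.4,"dy":31.7,"dz":-8,"wz":30.5}]' 6
python3 - <<'E'
from h import *
c=arm.calibration("wrist"); im=arm.grab_frame("wrist"); cv2.imwrite("pics/w1.png",im[:,:,::-1])
import pickle; pickle.dump(c,open("w1.pkl","wb"))
print(np.round(c["world_from_camera"],3).tolist(),c["fx"])
for r in arm.mark_of("wrist","vial_a"): print(np.round(r["centre"],4),r["confidence"],proj(c,[r["centre"]]))
E
```

```text
[[-0.358, 0.894, 0.269, 0.169], [0.934, 0.342, 0.103, -0.658], [0.0, 0.288, -0.957, 0.385], [0.0, 0.0, 0.0, 1.0]] 367.0288257315985$[0]: bad value
```

View pics/w1.png

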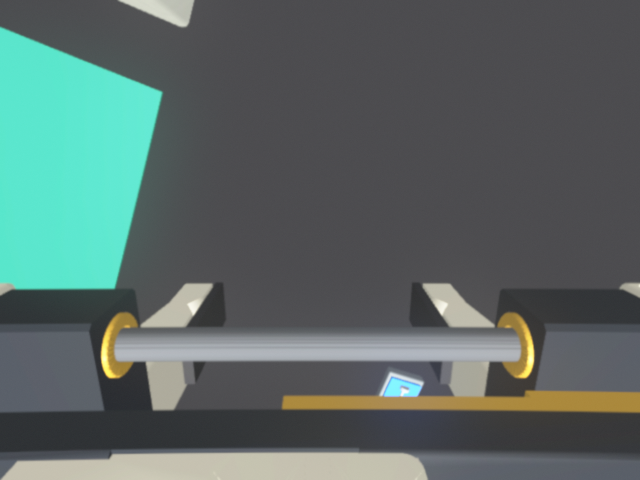

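```bash
python3 -m crank '[{"dx":-5,"dy":4,"dz":-2,"wx":0,"wy":0,"wz":4},{"dx":-10,"dy":8,"dz":-4,"wx":0,"wy":0,"wz":8},{"dx":-15,"dy":12,"dz":-6,"wx":0,"wy":0,"wz":12},{"dx":-20,"dy":16,"dz":-8,"wx":0,"wy":0,"wz":16},{"dx":-25,"dy":20,"dz":-8,"wx":0,"wy":0,"wz":20},{"dx":-30,"dy":24,"dz":-8,"wx":0,"wy":0,"wz":24},{"dx":-35,"dy":28,"dz":-8,"wx":0,"wy":0,"wz":28},{"dx":-40.4,"dy":31.7,"dz":-8,"wx":0,"wy":0,"wz":30.5},{"dx":-40.4,"dy":31.7,"dz":-8,"wx":0,"wy":0,"wz":30.5},{"dx":-40.4,"dy":31.7,"dz":-8,"wx":0,"wy":0,"wz":30.5}]' 6 && 
python3 - <<'E'
from h import *
c=arm.calibration("wrist"); im=arm.grab_frame("wrist"); cv2.imwrite("pics/w2.png",im[:,:,::-1])
import pickle; pickle.dump(c,open("w2.pkl","wb"))
for r in arm.mark_of("wrist","vial_a"): print(np.round(r["centre"],4),r["confidence"],proj(c,[r["centre"]]))
E
```

```text
t: 2.15
eef_pos: [0.5059, -0.1887, 0.2729]
ee_rot: [3.142, -0.0, 2.977]
force: [0.2, -0.3, 0.5]
width: 0.0601
gripper_force: 0.0
[ 0.5946 -0.2565  0.0007] 0.94 [[277.59305349 265.03565065]]
[ 0.5191 -0.2308  0.0044] 0.88 [[285.60553962 208.36475453]]
[ 0.4961 -0.1564  0.0029] 0.75 [[340.53048466 180.85393917]]
[ 5.554e-01 -3.363e-01  2.000e-04] 0.66 [[212.88787419 246.83799754]]
```

View pics/w2.png

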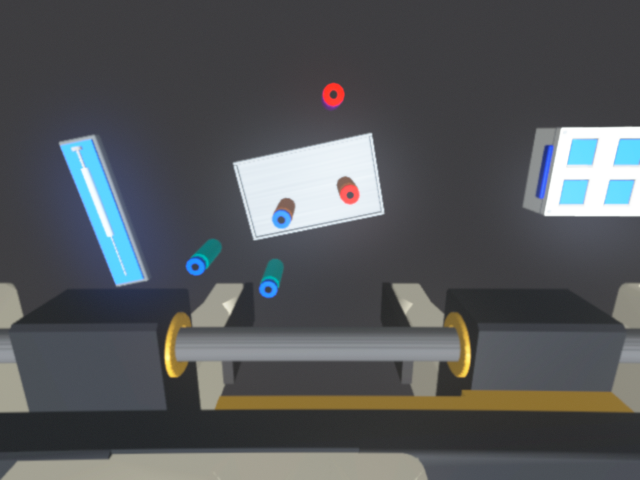

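```bash
python3 - <<'E'
from h import *
import pickle
c=pickle.load(open("w2.pkl","rb"))
for n,cc,wins in [("w2",c,{"red":(349,194),"blue":(282,218)}),("scene0",arm.calibration("scene"),{"red":(260,231),"blue":(227,244)}),("side0",arm.calibration("side"),{"red":(396,211),"blue":(401,188)})]:
    im=cv2.imread(f"pics/{n}.png")
    for k,(u,v) in wins.items():
        w=im[v-14:v+15,u-14:u+15].astype(int); b,g,r=w[:,:,0],w[:,:,1],w[:,:,2]
        m=(r>130)&(g<90)&(b<90) if k=="red" else (b>120)&(r<80)
        if n!="w2": m=(r>110)&(g<60)&(b<60) if k=="red" else (b>90)&(r<b*.6)
        nn,l,st,ce=cv2.connectedComponentsWithStats(m.astype(np.uint8)); i=1+np.argmax(st[1:,4])
        pts=np.argwhere(l==i)[:,::-1].astype(np.float32); (x,y),rad=cv2.minEnclosingCircle(pts)
        uv=ce[i]+[u-14,v-14]; uv2=(x+u-14,y+v-14)
        z=.0785 if n=="w2" else .073
        print(n,k,st[i].tolist(),rad,np.round(ray(cc,uv,z),4),np.round(ray(cc,uv2,z),4))
im=cv2.imread("pics/w2.png"); 
p=leaves(im[:,:,::-1].copy(),c,[.531,.153]); print(np.round(p,4)); print(fit(p,[.531,.153,-.168]))
E
```

```text
w2 red [7, 5, 12, 6, 16] 5.852449893951416 [[ 0.4921 -0.1536]] [[ 0.4939 -0.1533]]
w2 blue [6, 6, 14, 17, 98] 8.15539264678955 [[ 0.5143 -0.2313]] [[ 0.5144 -0.2288]]
scene0 red [8, 8, 11, 9, 90] 5.713220596313477 [[ 0.4957 -0.1509]] [[ 0.4964 -0.1508]]
scene0 blue [7, 8, 13, 10, 101] 6.206195831298828 [[ 0.5091 -0.2281]] [[ 0.5095 -0.2285]]
side0 red [10, 13, 9, 4, 19] 4.123205661773682 [[ 0.4967 -0.1446]] [[ 0.4979 -0.1474]]
side0 blue [7, 0, 13, 19, 167] 9.671594619750977 [[ 0.5254 -0.248 ]] [[ 0.5258 -0.2471]]
[[0.5021 0.1076]
 [0.5111 0.1557]
 [0.5456 0.1002]
 [0.554  0.1496]]
(array([ 0.53237928,  0.15292885, -0.16769641]), np.float64(0.0009102981138796873))
```

```bash
python3 -m crank '[{"dx":1.46,"dy":3.3,"dz":4,"wx":0,"wy":0,"wz":0},{"dx":1.46,"dy":3.3,"dz":8,"wx":0,"wy":0,"wz":0},{"dx":1.46,"dy":3.3,"dz":12,"wx":0,"wy":0,"wz":0},{"dx":1.46,"dy":3.3,"dz":14.8,"wx":0,"wy":0,"wz":0},{"dx":1.46,"dy":3.3,"dz":14.8,"wx":0,"wy":0,"wz":0},{"dx":1.46,"dy":3.3,"dz":14.8,"wx":0,"wy":0,"wz":0},{"dx":1.46,"dy":3.3,"dz":14.8,"wx":0,"wy":0,"wz":0},{"dx":1.46,"dy":3.3,"dz":14.8,"wx":0,"wy":0,"wz":0},{"dx":1.46,"dy":3.3,"dz":14.8,"wx":0,"wy":0,"wz":0},{"dx":1.46,"dy":3.3,"dz":14.8,"wx":0,"wy":0,"wz":0}]' 6 && 
python3 - <<'E'
from h import *
c=arm.calibration("wrist"); im=arm.grab_frame("wrist"); cv2.imwrite("pics/w3.png",im[:,:,::-1])
import pickle; pickle.dump(c,open("w3.pkl","wb"))
for r in arm.mark_of("wrist","vial_a"): print(np.round(r["centre"],4),r["confidence"],proj(c,[r["centre"]]))
E
```

```text
t: 3.5
eef_pos: [0.4963, -0.1553, 0.1252]
ee_rot: [3.142, 0.0, 2.974]
force: [-0.5, -0.5, -0.7]
width: 0.0597
gripper_force: 0.0
[ 0.4987 -0.1533  0.0042] 0.85 [[318.83065919 223.2208382 ]]
[ 0.4019 -0.1576 -0.0037] 0.66 [[294.32171327 109.17127661]]
[ 5.164e-01 -2.320e-01 -1.000e-04] 0.62 [[237.05424025 254.41860297]]
```

View pics/w3.png

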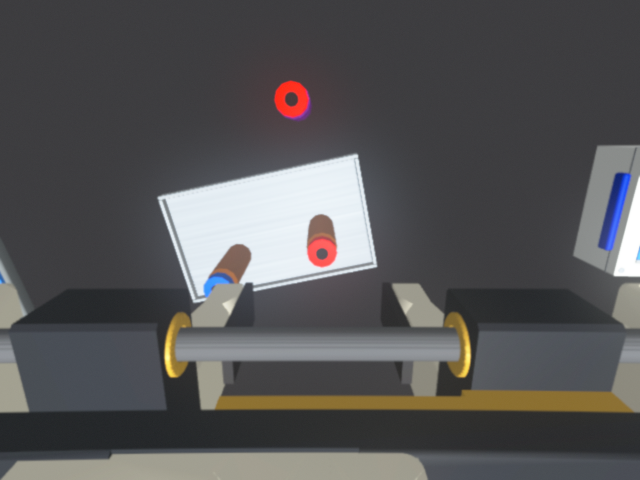

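The red cap top is at about (321,253) with its dark hole at (322,254), between the fingers in column. I'll measure it accurately.

```bash
python3 - <<'E'
from h import *
import pickle
c=pickle.load(open("w3.pkl","rb")); im=cv2.imread("pics/w3.png").astype(int)
m=((im[:,:,2]>190)&(im[:,:,1]<90)).astype(np.uint8); m[:200]=0
n,l,st,ce=cv2.connectedComponentsWithStats(m); i=1+np.argmax(st[1:,4])
ct=max(cv2.findContours((l==i).astype(np.uint8),cv2.RETR_EXTERNAL,cv2.CHAIN_APPROX_NONE)[0],key=len)
e=cv2.fitEllipse(ct); print(st[i],ce[i],e)
# expected cap circle projections
a=np.linspace(0,6.28,60)
for x,y in[ray(c,e[0],.0785)[0]]:
    P=np.c_[x+.0104*np.cos(a),y+.0104*np.sin(a),0*a+.0785]; q=proj(c,P); print("expect",q.min(0),q.max(0),(x,y))
down([x,y,.048],np.pi-.168)
print(arm.get_state()["eef_pos"])
E
```

```text
[309 251  21  15  99] [317.25252525 260.        ] ((317.8221435546875, 258.8996276855469), (9.09282398223877, 20.140132904052734), 117.62591552734375)
expect [302.79095992 244.55765237] [332.85810641 272.89424724] (np.float64(0.5049929691790622), np.float64(-0.1554330369882867))
dx -0.87 dy 0.13 dz 7.70 wz 0.0
[ 0.49623049 -0.15525945  0.12501577]
```

```bash
cat >> h.py <<'E'
def cap(im,c,near,z,hues,vmin=120,smin=190):
    """world xy of a cap top (ellipse of its coloured ring) seen near a pixel"""
    h=cv2.cvtColor(im,cv2.COLOR_RGB2HSV); m=np.zeros(im.shape[:2],np.uint8)
    for a,b in hues: m|=cv2.inRange(h,(a,smin,vmin),(b,255,255))
    w=np.zeros_like(m); cv2.circle(w,tuple(near),26,255,-1); m&=w
    m=cv2.morphologyEx(m,cv2.MORPH_CLOSE,np.ones((3,3)))
    ct=max(cv2.findContours(m,cv2.RETR_EXTERNAL,cv2.CHAIN_APPROX_NONE)[0],key=len)
    e=cv2.fitEllipse(cv2.convexHull(ct)); xy=ray(c,e[0],z)[0]; a=np.linspace(0,6.28,60)
    q=proj(c,np.c_[xy[0]+.0104*np.cos(a),xy[1]+.0104*np.sin(a),0*a+z])
    print("box",cv2.boundingRect(ct),"ellipse",np.round(e[0],1),np.round(e[1],1),"expect size",np.round(np.ptp(q,axis=0),1),"xy",np.round(xy,4))
    return xy
RED=[(0,6),(174,180)]; BLUE=[(100,125)]
E
python3 - <<'E'
from h import *
import pickle
c=pickle.load(open("w3.pkl","rb")); im=cv2.imread("pics/w3.png")[:,:,::-1].copy()
print(im[253,305:340].tolist()); print(im[236:272,321].tolist())
for v in(120,160,200): xy=cap(im,c,(321,253),.0785,RED,v)
E
```

```text
[[232, 237, 242], [237, 220, 226], [251, 157, 163], [255, 103, 106], [255, 90, 88], [255, 89, 88], [255, 91, 90], [255, 91, 90], [255, 91, 89], [255, 90, 89], [251, 91, 93], [175, 91, 97], [102, 92, 99], [95, 91, 97], [96, 91, 98], [96, 92, 98], [95, 91, 97], [96, 91, 97], [95, 91, 98], [94, 89, 96], [94, 90, 96], [98, 89, 95], [152, 90, 94], [244, 93, 94], [255, 95, 92], [255, 96, 93], [255, 96, 92], [255, 97, 92], [255, 97, 93], [255, 98, 94], [255, 104, 103], [254, 144, 148], [241, 205, 215], [232, 234, 240], [233, 240, 245]]
[[171, 96, 90], [171, 84, 88], [189, 81, 87], [240, 85, 90], [255, 94, 94], [255, 98, 97], [255, 98, 95], [255, 99, 97], [255, 97, 95], [255, 97, 96], [255, 97, 95], [249, 94, 95], [167, 92, 98], [100, 91, 98], [96, 91, 98], [96, 91, 98], [96, 91, 98], [95, 91, 97], [96, 91, 97], [94, 89, 95], [94, 89, 96], [95, 89, 96], [110, 90, 96], [178, 90, 94], [249, 90, 91], [255, 88, 86], [255, 88, 85], [255, 86, 84], [255, 85, 83], [255, 89, 86], [255, 118, 119], [252, 183, 189], [239, 231, 237], [232, 238, 243], [228, 235, 241], [205, 215, 222]]Traceback (most recent call last):
  File "<stdin>", line 5, in <module>
  File "h.py", line 39, in cap
    ct=max(cv2.findContours(m,cv2.RETR_EXTERNAL,cv2.CHAIN_APPROX_NONE)[0],key=len)
ValueError: max() iterable argument is empty
```

```bash
sed -i 's/vmin=120,smin=190/vmin=225,smin=110/' h.py; python3 - <<'E'
from h import *
import pickle
c=pickle.load(open("w3.pkl","rb")); im=cv2.imread("pics/w3.png")[:,:,::-1].copy()
xy=cap(im,c,(321,253),.0785,RED)
down([*xy,.048],np.pi-.168)
E
```

```text
box (308, 239, 29, 28) ellipse [321.7 252.4] [27.1 28.9] expect size [30.2 28.6] xy [ 0.5008 -0.152 ]
dx -0.39 dy 0.39 dz 7.70 wz 0.0
```

```bash
python3 -m crank '[{"dx":-0.32,"dy":0.39,"dz":0,"wx":0,"wy":0,"wz":0},{"dx":-0.32,"dy":0.39,"dz":2,"wx":0,"wy":0,"wz":0},{"dx":-0.32,"dy":0.39,"dz":4,"wx":0,"wy":0,"wz":0},{"dx":-0.32,"dy":0.39,"dz":6,"wx":0,"wy":0,"wz":0},{"dx":-0.32,"dy":0.39,"dz":7.6,"wx":0,"wy":0,"wz":0},{"dx":-0.32,"dy":0.39,"dz":7.6,"wx":0,"wy":0,"wz":0},{"dx":-0.32,"dy":0.39,"dz":7.6,"wx":0,"wy":0,"wz":0},{"dx":-0.32,"dy":0.39,"dz":7.6,"wx":0,"wy":0,"wz":0},{"dx":-0.32,"dy":0.39,"dz":7.6,"wx":0,"wy":0,"wz":0},{"dx":-0.32,"dy":0.39,"dz":7.6,"wx":0,"wy":0,"wz":0}]' 
Z='{"dx":0,"dy":0,"dz":0,"wx":0,"wy":0,"wz":0}'
python3 -m crank '[{"dx":0,"dy":0,"dz":0,"wx":0,"wy":0,"wz":0},{"dx":0,"dy":0,"dz":0,"wx":0,"wy":0,"wz":0},{"dx":0,"dy":0,"dz":0,"wx":0,"wy":0,"wz":0},{"dx":0,"dy":0,"dz":0,"wx":0,"wy":0,"wz":0},{"dx":0,"dy":0,"dz":0,"wx":0,"wy":0,"wz":0},{"dx":0,"dy":0,"dz":0,"wx":0,"wy":0,"wz":0},{"dx":0,"dy":0,"dz":0,"wx":0,"wy":0,"wz":0},{"dx":0,"dy":0,"dz":0,"wx":0,"wy":0,"wz":0},{"dx":0,"dy":0,"dz":0,"wx":0,"wy":0,"wz":0},{"dx":0,"dy":0,"dz":0,"wx":0,"wy":0,"wz":0}]' 1.5 15; python3 -c "
from station import arm; print(arm.get_state()['eef_pos'])"
```

```text
t: 4.85
eef_pos: [0.5002, -0.152, 0.0493]
ee_rot: [3.141, 0.001, 2.974]
force: [0.3, -0.4, 0.5]
width: 0.0599
gripper_force: 0.0
t: 6.1
eef_pos: [0.5001, -0.152, 0.049]
ee_rot: [3.142, 0.0, 2.974]
force: [0.1, -0.7, 0.7]
width: 0.0151
gripper_force: 0.0
[ 0.50006027 -0.15197236  0.04897869]
```

```bash
python3 - <<'E'
from h import *
a=arm.grab_frame("wrist"); b=arm.grab_frame("scene"); c=arm.grab_frame("side")
o=np.hstack([a[100:420,150:500],cv2.resize(b[200:320,170:310],None,fx=2.67,fy=2.67)[:320]]); cv2.imwrite("pics/m4.png",o[:,:,::-1]); print(o.shape)
for n in("scene","side"):
  arm.grab_frame(n)
  for r in arm.mark_of(n,"vial_a"): print(n,np.round(r["centre"],4),r["confidence"])
E
```

```text
(320, 724, 3)
scene [ 0.5949 -0.2593  0.0059] 0.8
scene [ 5.538e-01 -3.351e-01  4.000e-04] 0.8
scene [ 0.509  -0.229   0.0035] 0.79
scene [ 3.993e-01 -1.548e-01  2.000e-04] 0.68
scene [ 0.4992 -0.1548  0.0019] 0.64
side [ 0.3977 -0.1518  0.0037] 0.9
side [ 0.5005 -0.1527  0.0058] 0.77
side [0.5023 0.1064 0.0461] 0.51
side [ 0.5144 -0.2302  0.0023] 0.45
```

View pics/m4.png

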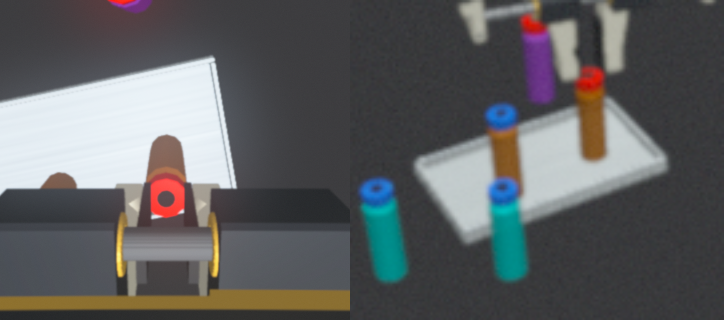

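```bash
python3 - <<'E'
from h import *
s=arm.get_state(); p=s["eef_pos"]; print(p,s["width"],s["q"])
g=p+[0,0,.0188]
for n in("wrist","scene","side"):
    c=arm.calibration(n); print(n,np.round(proj(c,[p,g,p+[0,0,.047+.0188],[.5,-.152,.0785],[.5,-.152,.003]]),1).tolist())
T=np.array(arm.calibration("wrist")["world_from_camera"]); print(np.round(T,4))
E
```

```text
[ 0.49998148 -0.15199596  0.04893789] 0.014978207776099555 [ 8.06558954e-02  2.54039619e-01 -5.09303622e-01 -5.18518700e-05
 -8.07548149e-01 -1.81895865e+00]
wrist [[315.8, 272.5], [315.7, 286.3], [315.3, 335.7], [315.6, 295.4], [316.0, 247.3]]
scene [[260.1, 239.8], [259.6, 232.3], [258.3, 213.0], [259.3, 228.0], [261.3, 257.5]]
side [[394.9, 218.0], [395.6, 211.4], [397.3, 194.3], [396.0, 207.5], [393.3, 233.5]]
[[ 1.657e-01  9.443e-01  2.843e-01  4.237e-01]
 [ 9.862e-01 -1.589e-01 -4.720e-02 -1.385e-01]
 [ 6.000e-04  2.882e-01 -9.576e-01  2.414e-01]
 [ 0.000e+00  0.000e+00  0.000e+00  1.000e+00]]
```

```bash
python3 - <<'E'
from h import *
a=arm.grab_frame("wrist"); b=arm.grab_frame("side")
o=np.hstack([cv2.resize(a[250:410,250:390],(525,600)),cv2.resize(b[170:250,375:415],(275,600))]); cv2.imwrite("pics/m5.png",o[:,:,::-1])
E
```

```text
(no output)
```

View pics/m5.png

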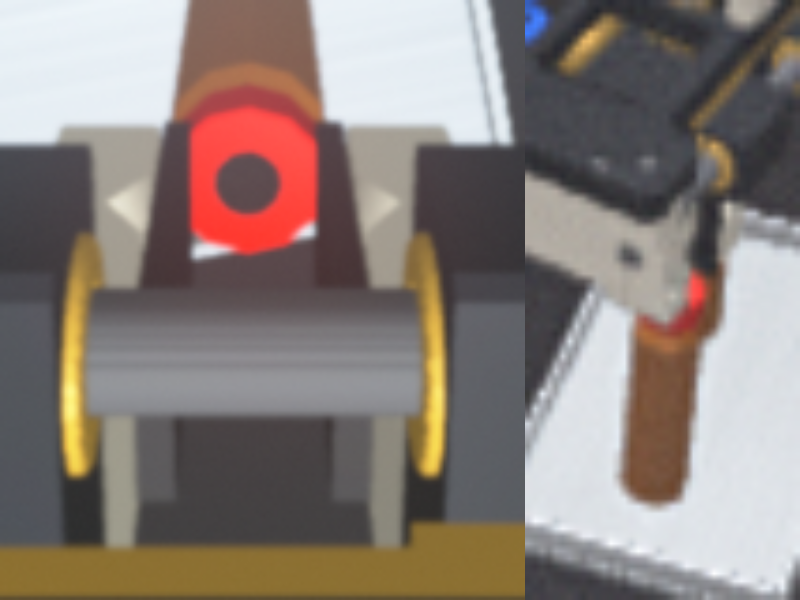

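The fingertips turn out to sit about 30 mm higher than the reported TCP. The close-up shows them just at cap height, with the vial standing untouched between them. I'll open, go 27 mm lower and close again.

```bash
python3 -m crank '[{"dx":0,"dy":0,"dz":0,"wx":0,"wy":0,"wz":0},{"dx":0,"dy":0,"dz":0,"wx":0,"wy":0,"wz":0},{"dx":0,"dy":0,"dz":0,"wx":0,"wy":0,"wz":0},{"dx":0,"dy":0,"dz":0,"wx":0,"wy":0,"wz":0},{"dx":0,"dy":0,"dz":0,"wx":0,"wy":0,"wz":0},{"dx":0,"dy":0,"dz":0.7,"wx":0,"wy":0,"wz":0},{"dx":0,"dy":0,"dz":1.4,"wx":0,"wy":0,"wz":0},{"dx":0,"dy":0,"dz":2.1,"wx":0,"wy":0,"wz":0},{"dx":0,"dy":0,"dz":2.7,"wx":0,"wy":0,"wz":0},{"dx":0,"dy":0,"dz":2.7,"wx":0,"wy":0,"wz":0}]' 5 15
python3 -m crank '[{"dx":0,"dy":0,"dz":0,"wx":0,"wy":0,"wz":0},{"dx":0,"dy":0,"dz":0,"wx":0,"wy":0,"wz":0},{"dx":0,"dy":0,"dz":0,"wx":0,"wy":0,"wz":0},{"dx":0,"dy":0,"dz":0,"wx":0,"wy":0,"wz":0},{"dx":0,"dy":0,"dz":0,"wx":0,"wy":0,"wz":0},{"dx":0,"dy":0,"dz":0,"wx":0,"wy":0,"wz":0},{"dx":0,"dy":0,"dz":0,"wx":0,"wy":0,"wz":0},{"dx":0,"dy":0,"dz":0,"wx":0,"wy":0,"wz":0},{"dx":0,"dy":0,"dz":0,"wx":0,"wy":0,"wz":0},{"dx":0,"dy":0,"dz":0,"wx":0,"wy":0,"wz":0}]' 1.5 15; python3 - <<'E'
from h import *
a=arm.grab_frame("wrist"); b=arm.grab_frame("side"); d=arm.grab_frame("scene")
o=np.hstack([cv2.resize(a[250:410,250:390],(300,343)),cv2.resize(b[170:250,365:425],(257,343)),cv2.resize(d[190:270,225:283],(243,343))]); cv2.imwrite("pics/m6.png",o[:,:,::-1])
print(arm.get_state()["eef_pos"],arm.get_state()["width"])
E
```

```text
t: 7.8
eef_pos: [0.4996, -0.152, 0.0213]
ee_rot: [-3.141, -0.001, 2.974]
force: [0.9, 0.2, -0.1]
width: 0.0501
gripper_force: 0.0
t: 9.05
eef_pos: [0.5001, -0.152, 0.0221]
ee_rot: [-3.142, 0.0, 2.974]
force: [0.5, -1.0, 2.1]
width: 0.0212
gripper_force: 15.0
[ 0.50016487 -0.15203033  0.02206519] 0.021402832118136695
```

View pics/m6.png

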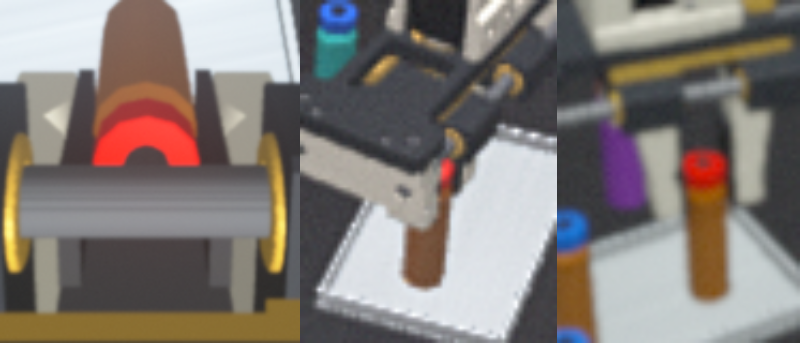

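Gripped: force 15 N, vial upright between the pads, tips at about z=0.052. I'll lift and carry it to a hover over well_1.

```bash
python3 -m crank '[{"dx":0,"dy":0,"dz":-2,"wx":0,"wy":0,"wz":0},{"dx":0,"dy":0,"dz":-6,"wx":0,"wy":0,"wz":0},{"dx":0.9,"dy":5,"dz":-10,"wx":0,"wy":0,"wz":0},{"dx":1.8,"dy":10,"dz":-10,"wx":0,"wy":0,"wz":0},{"dx":2.7,"dy":15.5,"dz":-10,"wx":0,"wy":0,"wz":0},{"dx":3.6,"dy":21,"dz":-10,"wx":0,"wy":0,"wz":0},{"dx":4.44,"dy":25.6,"dz":-10,"wx":0,"wy":0,"wz":0},{"dx":4.44,"dy":25.6,"dz":-10,"wx":0,"wy":0,"wz":0},{"dx":4.44,"dy":25.6,"dz":-10,"wx":0,"wy":0,"wz":0},{"dx":4.44,"dy":25.6,"dz":-10,"wx":0,"wy":0,"wz":0}]'
python3 - <<'E'
from h import *
import pickle
a={};C={}
for n in("wrist","scene","side"):
    C[n]=arm.calibration(n); a[n]=arm.grab_frame(n); cv2.imwrite(f"pics/k_{n}.png",a[n][:,:,::-1])
pickle.dump(C["wrist"],open("k.pkl","wb"))
s=arm.get_state(); print(s["eef_pos"],s["ee_rot"],s["width"],s["force"])
for n in a:
    p=leaves(a[n],C[n],[.531,.153],amin=60); print(n,len(p),np.round(p,4).tolist())
    if len(p)>1: print(fit(p,[.531,.153,-.168]))
E
python3 -c "
import cv2,numpy as np
a=cv2.imread('pics/k_wrist.png');b=cv2.imread('pics/k_side.png')[230:390,240:400];c=cv2.imread('pics/k_scene.png')[140:260,330:450]
cv2.imwrite('pics/m7.png',np.hstack([cv2.resize(a,(400,300)),cv2.resize(b,(200,300)) if 0 else cv2.resize(b,(300,300)),cv2.resize(c,(300,300))])[:, :1000][:, :].copy() if 0 else np.vstack([cv2.resize(a[:,:],(700,300)) if 0 else np.hstack([cv2.resize(a,(400,300)),np.zeros((300,200,3),np.uint8)]),np.hstack([cv2.resize(b,(300,300)),cv2.resize(c,(300,300))])]))"
```

```text
t: 10.45
eef_pos: [0.4987, 0.1069, 0.1217]
ee_rot: [-3.141, -0.001, 2.973]
force: [-0.5, 0.7, -0.2]
width: 0.0211
gripper_force: 15.0
[0.4989307  0.1069054  0.12194524] [-3.14153638e+00 -8.80818133e-05  2.97263258e+00] 0.02157952682970586 [-0.24832424  0.18983664 -0.63148422]
wrist 7 [[0.4998, 0.1076], [0.5107, 0.1565], [0.5191, 0.2058], [0.5091, 0.0741], [0.5398, 0.2331], [0.5457, 0.152], [0.5545, 0.1998]]
(array([ 0.53372571,  0.15275553, -0.15577223]), np.float64(0.03269167705174185))
scene 6 [[0.5178, 0.2057], [0.5089, 0.1559], [0.5008, 0.1062], [0.5613, 0.1978], [0.5524, 0.1489], [0.5443, 0.0992]]
(array([ 0.53093092,  0.15227965, -0.16909213]), np.float64(0.0005185729237329184))
side 6 [[0.5442, 0.1009], [0.5009, 0.1083], [0.5529, 0.1501], [0.5091, 0.1577], [0.561, 0.1993], [0.5177, 0.2068]]
(array([ 0.53097837,  0.15385488, -0.16928404]), np.float64(0.00022839728051760044))
```

View pics/m7.png

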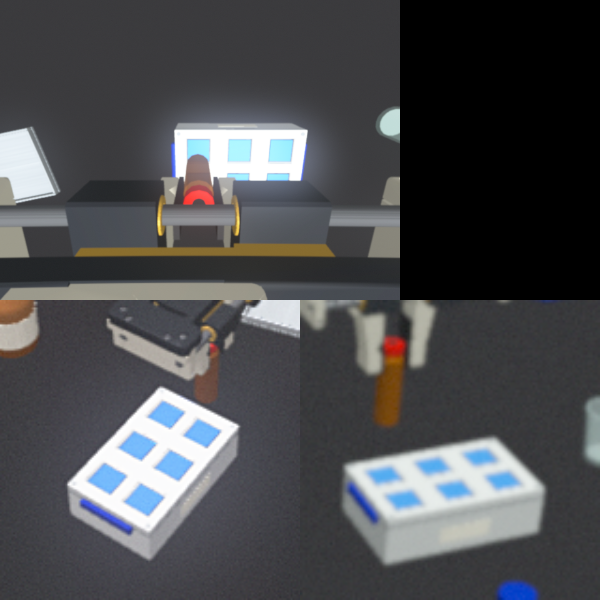

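The vial hangs upright over the rack, and the rack leaf fit is steady at (0.531, 0.153, -0.169). Now I'll measure the vial's offset in the hand from both fixed cameras.

```bash
cat >> h.py <<'E'
def inhand(ims,C,tcp,zs=(.006,.020,.034)):
    """vial axis xy from silhouette mid-columns of the lower body in scene and side; zs above the foot"""
    A=[];B=[]
    for n in("scene","side"):
        im=cv2.GaussianBlur(ims[n],(3,3),0).astype(float); c=C[n]; lo=lambda p:proj(c,[p])[0]
        foot=tcp[2]-.019
        for z in zs:
            P=np.array([tcp[0],tcp[1],foot+z]); u,v=lo(P); Jx=(lo(P+[.001,0,0])-lo(P))[0]; Jy=(lo(P+[0,.001,0])-lo(P))[0]
            r=int(round(v)); col=im[r,int(u)-14:int(u)+15]; sc=col[:,0]-col[:,2]  # amber: red well over blue
            k=np.where(sc>.5*sc.max())[0]; k=k[np.abs(k-14)<12]
            a,b=k.min(),k.max(); t=.5*sc.max()
            L=a-(sc[a]-t)/(sc[a]-sc[a-1]); R=b+(sc[b]-t)/(sc[b]-sc[b+1]); mid=(L+R)/2+int(u)-14
            print(n,z,"width px %.1f off %.2f px"%(R-L,mid-u)); A.append([Jx,Jy]);B.append(mid-u)
    d=np.linalg.lstsq(np.array(A),np.array(B),rcond=None)[0]; print("vial minus tcp, mm",np.round(d,2)); return d
E
python3 - <<'E'
from h import *
C={n:arm.calibration(n) for n in("scene","side")}
ims={n:cv2.imread(f"pics/k_{n}.png")[:,:,::-1].copy() for n in C}
inhand(ims,C,[.4989,.1069,.1219])
E
```

```text
scene 0.006 width px 9.4 off -0.07 px
scene 0.02 width px 9.5 off -0.10 px
scene 0.034 width px 9.5 off 0.04 px
side 0.006 width px 11.8 off -0.05 px
side 0.02 width px 12.0 off -0.17 px
side 0.034 width px 4.7 off 3.73 px
vial minus tcp, mm [-3.17  2.05]
```

```bash
python3 -m crank '[{"dx":0,"dy":0.05,"dz":2.5,"wx":0,"wy":0,"wz":0},{"dx":0,"dy":0.05,"dz":4.5,"wx":0,"wy":0,"wz":0},{"dx":0,"dy":0.05,"dz":5.2,"wx":0,"wy":0,"wz":0},{"dx":0,"dy":0.05,"dz":5.5,"wx":0,"wy":0,"wz":0},{"dx":0,"dy":0.05,"dz":5.6,"wx":0,"wy":0,"wz":0},{"dx":0,"dy":0.05,"dz":5.7,"wx":0,"wy":0,"wz":0},{"dx":0,"dy":0.05,"dz":5.8,"wx":0,"wy":0,"wz":0},{"dx":0,"dy":0.05,"dz":5.9,"wx":0,"wy":0,"wz":0},{"dx":0,"dy":0.05,"dz":5.95,"wx":0,"wy":0,"wz":0},{"dx":0,"dy":0.05,"dz":5.95,"wx":0,"wy":0,"wz":0}]'
```

```text
t: 11.85
eef_pos: [0.499, 0.1083, 0.0625]
ee_rot: [-3.142, 0.0, 2.974]
force: [-0.3, 0.4, -1.1]
width: 0.0216
gripper_force: 15.0
```

```bash
python3 -m crank '[{"dx":0,"dy":0,"dz":0.05,"wx":0,"wy":0,"wz":0},{"dx":0,"dy":0,"dz":0.1,"wx":0,"wy":0,"wz":0},{"dx":0,"dy":0,"dz":0.1,"wx":0,"wy":0,"wz":0},{"dx":0,"dy":0,"dz":0.1,"wx":0,"wy":0,"wz":0},{"dx":0,"dy":0,"dz":0.1,"wx":0,"wy":0,"wz":0},{"dx":0,"dy":0,"dz":0.15,"wx":0,"wy":0,"wz":0},{"dx":0,"dy":0,"dz":0.15,"wx":0,"wy":0,"wz":0},{"dx":0,"dy":0,"dz":0.15,"wx":0,"wy":0,"wz":0},{"dx":0,"dy":0,"dz":0.15,"wx":0,"wy":0,"wz":0},{"dx":0,"dy":0,"dz":0.15,"wx":0,"wy":0,"wz":0}]'; python3 - <<'E'
from h import *
C={n:arm.calibration(n) for n in("scene","side")}; ims={n:arm.grab_frame(n) for n in C}
for n in ims: cv2.imwrite(f"pics/l_{n}.png",ims[n][:,:,::-1])
for i in range(3): arm.grab_frame("scene"); s=arm.get_state(); print(s["eef_pos"],s["force"])
# foot check: where in each picture the foot at tcp-19mm should be
o=np.hstack([cv2.resize(ims["side"][250:350,300:400],(400,400),interpolation=cv2.INTER_CUBIC),cv2.resize(ims["scene"][160:260,330:430],(400,400),interpolation=cv2.INTER_CUBIC)]); cv2.imwrite("pics/m8.png",o[:,:,::-1])
E
```

```text
t: 13.1
eef_pos: [0.499, 0.1083, 0.061]
ee_rot: [3.142, 0.0, 2.974]
force: [-0.0, 0.4, 1.2]
width: 0.0216
gripper_force: 15.0
[0.49901021 0.1082995  0.0609422 ] [-0.50722531  0.56694841 -0.27298511]
[0.49901082 0.10832527 0.06096789] [0.89432443 1.13939907 0.66469515]
[0.49899699 0.10829327 0.06096598] [ 0.54074231 -0.2364171   0.28187486]
```

View pics/m8.png

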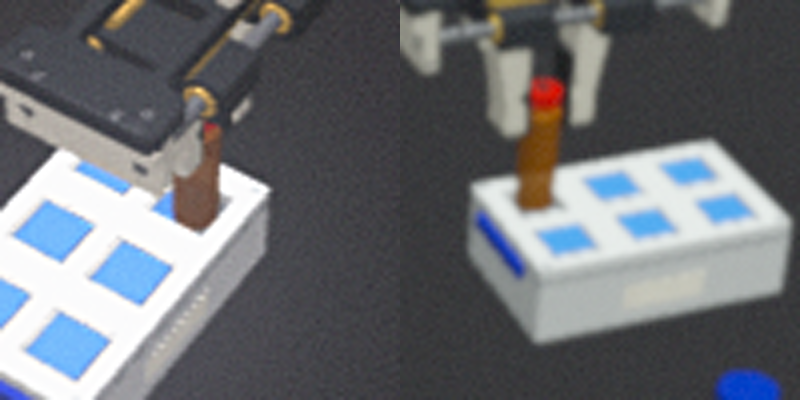

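Well_1 has opened: in the side view (195,215) the foot sits inside the well with its leaf swung down, at almost zero force. I'll lower it.

```bash
python3 -m crank '[{"dx":0,"dy":-0.03,"dz":0.25,"wx":0,"wy":0,"wz":0},{"dx":0,"dy":-0.05,"dz":0.5,"wx":0,"wy":0,"wz":0},{"dx":0,"dy":-0.05,"dz":0.75,"wx":0,"wy":0,"wz":0},{"dx":0,"dy":-0.05,"dz":1.0,"wx":0,"wy":0,"wz":0},{"dx":0,"dy":-0.05,"dz":1.25,"wx":0,"wy":0,"wz":0},{"dx":0,"dy":-0.05,"dz":1.5,"wx":0,"wy":0,"wz":0},{"dx":0,"dy":-0.05,"dz":1.75,"wx":0,"wy":0,"wz":0},{"dx":0,"dy":-0.05,"dz":2.0,"wx":0,"wy":0,"wz":0},{"dx":0,"dy":-0.05,"dz":2.0,"wx":0,"wy":0,"wz":0},{"dx":0,"dy":-0.05,"dz":2.0,"wx":0,"wy":0,"wz":0}]'
```

```text
t: 14.6
eef_pos: [0.499, 0.1078, 0.041]
ee_rot: [3.142, -0.0, 2.974]
force: [0.1, -0.9, -0.4]
width: 0.0213
gripper_force: 15.0
```

```bash
python3 -m crank '[{"dx":0,"dy":0,"dz":0.3,"wx":0,"wy":0,"wz":0},{"dx":0,"dy":0,"dz":0.6,"wx":0,"wy":0,"wz":0},{"dx":0,"dy":0,"dz":0.9,"wx":0,"wy":0,"wz":0},{"dx":0,"dy":0,"dz":1.2,"wx":0,"wy":0,"wz":0},{"dx":0,"dy":0,"dz":1.5,"wx":0,"wy":0,"wz":0},{"dx":0,"dy":0,"dz":1.6,"wx":0,"wy":0,"wz":0},{"dx":0,"dy":0,"dz":1.7,"wx":0,"wy":0,"wz":0},{"dx":0,"dy":0,"dz":1.75,"wx":0,"wy":0,"wz":0},{"dx":0,"dy":0,"dz":1.8,"wx":0,"wy":0,"wz":0},{"dx":0,"dy":0,"dz":1.8,"wx":0,"wy":0,"wz":0}]'
```

```text
t: 15.85
eef_pos: [0.4991, 0.1078, 0.0231]
ee_rot: [3.141, 0.0, 2.974]
force: [0.6, 0.0, 1.5]
width: 0.0216
gripper_force: 15.0
```

```bash
python3 -m crank '[{"dx":0,"dy":0,"dz":0.05,"wx":0,"wy":0,"wz":0},{"dx":0,"dy":0,"dz":0.1,"wx":0,"wy":0,"wz":0},{"dx":0,"dy":0,"dz":0.1,"wx":0,"wy":0,"wz":0},{"dx":0,"dy":0,"dz":0.1,"wx":0,"wy":0,"wz":0},{"dx":0,"dy":0,"dz":0.1,"wx":0,"wy":0,"wz":0},{"dx":0,"dy":0,"dz":0.1,"wx":0,"wy":0,"wz":0},{"dx":0,"dy":0,"dz":0.1,"wx":0,"wy":0,"wz":0},{"dx":0,"dy":0,"dz":0.1,"wx":0,"wy":0,"wz":0},{"dx":0,"dy":0,"dz":0.1,"wx":0,"wy":0,"wz":0},{"dx":0,"dy":0,"dz":0.1,"wx":0,"wy":0,"wz":0}]'
```

```text
t: 17.1
eef_pos: [0.4998, 0.108, 0.023]
ee_rot: [3.141, 0.002, 2.975]
force: [-1.0, -0.8, 9.4]
width: 0.0215
gripper_force: 15.0
```

Firm contact at exactly the predicted floor height, so I'll release.

```bash
python3 -m crank '[{"dx":0,"dy":0,"dz":-0.08,"wx":0,"wy":0,"wz":0},{"dx":0,"dy":0,"dz":-0.08,"wx":0,"wy":0,"wz":0},{"dx":0,"dy":0,"dz":-0.08,"wx":0,"wy":0,"wz":0},{"dx":0,"dy":0,"dz":-0.08,"wx":0,"wy":0,"wz":0},{"dx":0,"dy":0,"dz":-0.08,"wx":0,"wy":0,"wz":0},{"dx":0,"dy":0,"dz":-0.08,"wx":0,"wy":0,"wz":0},{"dx":0,"dy":0,"dz":-1.5,"wx":0,"wy":0,"wz":0},{"dx":0,"dy":0,"dz":-4,"wx":0,"wy":0,"wz":0},{"dx":0,"dy":0,"dz":-7,"wx":0,"wy":0,"wz":0},{"dx":0,"dy":0,"dz":-10,"wx":0,"wy":0,"wz":0}]' 4; python3 - <<'E'
from h import *
ims={n:arm.grab_frame(n) for n in("scene","side")}
for n in ims:
    C=arm.calibration(n); print(n,[np.round(r["centre"],4).tolist() for r in arm.mark_of(n,"vial_a")])
P=[.499,.1077]
o=np.hstack([cv2.resize(ims["side"][250:350,300:400],(400,400),interpolation=cv2.INTER_CUBIC),cv2.resize(ims["scene"][160:260,330:430],(400,400),interpolation=cv2.INTER_CUBIC)]); cv2.imwrite("pics/m9.png",o[:,:,::-1])
down([.512,-.229,.125],np.pi-.168)
E
```

```text
t: 18.35
eef_pos: [0.499, 0.1078, 0.124]
ee_rot: [3.141, 0.001, 2.974]
force: [0.1, 0.1, -1.1]
width: 0.04
gripper_force: 0.0
scene [[0.5554, -0.3339, 0.001], [0.3985, -0.1541, 0.0038], [0.51, -0.229, 0.0058], [0.5346, 0.155, -0.0005], [0.5943, -0.2602, 0.0023], [0.4996, 0.1054, 0.0045], [0.5549, 0.1496, 0.0455]]
side [[0.3988, -0.1558, 0.0005], [0.4994, 0.1047, 0.0071], [0.5156, -0.2291, 0.0024]]
dx -6.88 dy -33.03 dz -0.17 wz 0.0
```

View pics/m9.png

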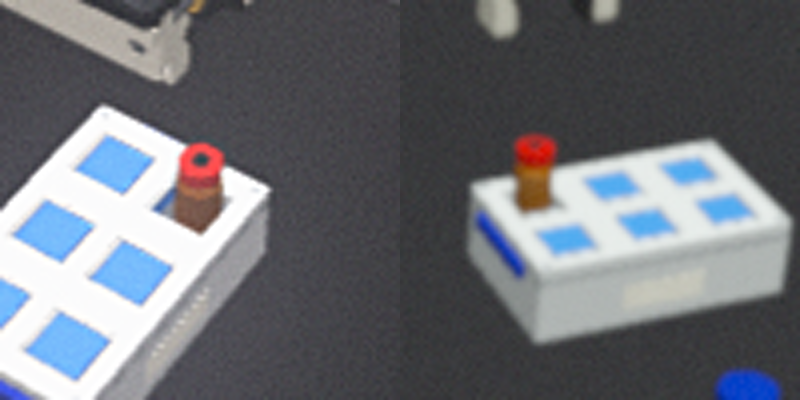

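Vial_b stands home in well_1, with 32 mm showing above the top and the leaf hanging clear. I've used my picture allowance, so the rest goes by numbers. I'll localise vial_a from its silhouettes.

```bash
python3 - <<'E'
from h import *
C={n:arm.calibration(n) for n in("scene","side")}; ims={n:arm.grab_frame(n) for n in C}
p=np.array([.5135,-.2295,.022])
for k in range(2):
    d=inhand(ims,C,p,(.035,.042,.05)); p[:2]+=d/1000; print(p)
down([p[0],p[1],.125],np.pi-.168)
E
```

```text
scene 0.035 width px 8.9 off 0.05 px
scene 0.042 width px 9.0 off 0.13 px
scene 0.05 width px 9.0 off -0.11 px
side 0.035 width px 27.2 off 0.86 px
side 0.042 width px inf off -inf pxh.py:56: RuntimeWarning: divide by zero encountered in scalar divide
  L=a-(sc[a]-t)/(sc[a]-sc[a-1]); R=b+(sc[b]-t)/(sc[b]-sc[b+1]); mid=(L+R)/2+int(u)-14
Traceback (most recent call last):
  File "h.py", line 55, in inhand
    a,b=k.min(),k.max(); t=.5*sc.max()
        ~~~~~^^
ValueError: zero-size array to reduction operation minimum which has no identity
```

```bash
python3 -m crank '[{"dx":-1.2,"dy":-5.5,"dz":0,"wx":0,"wy":0,"wz":0},{"dx":-2.4,"dy":-11,"dz":0,"wx":0,"wy":0,"wz":0},{"dx":-3.6,"dy":-16.5,"dz":0,"wx":0,"wy":0,"wz":0},{"dx":-4.8,"dy":-22,"dz":0,"wx":0,"wy":0,"wz":0},{"dx":-6,"dy":-27.5,"dz":0,"wx":0,"wy":0,"wz":0},{"dx":-7.03,"dy":-33.05,"dz":0,"wx":0,"wy":0,"wz":0},{"dx":-7.03,"dy":-33.05,"dz":0,"wx":0,"wy":0,"wz":0},{"dx":-7.03,"dy":-33.05,"dz":0,"wx":0,"wy":0,"wz":0},{"dx":-7.03,"dy":-33.05,"dz":0,"wx":0,"wy":0,"wz":0},{"dx":-7.03,"dy":-33.05,"dz":0,"wx":0,"wy":0,"wz":0}]' 5; python3 - <<'E'
from h import *
c=arm.calibration("wrist"); im=arm.grab_frame("wrist"); cv2.imwrite("pics/w9.png",im[:,:,::-1])
u=proj(c,[[.5135,-.2295,.0785]])[0]; print(u)
for r in arm.mark_of("wrist","vial_a"): print(np.round(r["centre"],4),round(r["confidence"],2))
h=cv2.cvtColor(im,cv2.COLOR_RGB2HSV); x,y=int(u[0]),int(u[1])
print(im[y,x-20:x+21:2].tolist()); print(im[y-20:y+21:2,x].tolist())
for smin,vmin in((110,225),(150,180),(170,150)):
    try: xy=cap(im,c,(x,y),.0785,BLUE,vmin,smin)
    except Exception as e: print(e)
print(arm.get_state()["eef_pos"])
E
```

```text
t: 19.9
eef_pos: [0.5134, -0.2287, 0.122]
ee_rot: [3.142, 0.0, 2.976]
force: [0.1, 0.6, 0.2]
width: 0.0499
gripper_force: 0.0
[314.85064184 248.86096123]
[ 0.4018 -0.158  -0.0032] 0.93
[ 5.921e-01 -2.575e-01  1.000e-04] 0.89
[ 0.5552 -0.3378  0.0013] 0.75
[ 0.5168 -0.2317  0.0015] 0.68
[[227, 236, 242], [226, 235, 242], [225, 234, 241], [208, 213, 225], [99, 154, 249], [79, 170, 254], [79, 171, 254], [79, 172, 254], [79, 149, 248], [80, 95, 136], [79, 84, 99], [80, 85, 98], [80, 88, 109], [81, 116, 192], [85, 170, 254], [87, 181, 255], [88, 182, 255], [87, 179, 255], [120, 165, 243], [221, 231, 241], [229, 238, 244]]
[[128, 102, 94], [133, 103, 94], [163, 114, 91], [148, 111, 117], [71, 98, 164], [74, 138, 241], [86, 179, 255], [85, 178, 255], [85, 176, 254], [81, 136, 234], [79, 84, 99], [81, 85, 98], [79, 84, 96], [78, 83, 96], [78, 82, 95], [78, 115, 197], [76, 169, 254], [74, 170, 254], [71, 167, 254], [74, 109, 185], [76, 80, 93]]
box (301, 238, 30, 28) ellipse [315.7 251.9] [28.3 29.7] expect size [30.6 29. ] xy [ 0.5157 -0.2293]
box (302, 237, 28, 30) ellipse [315.8 251.3] [28.6 29.8] expect size [30.7 29.1] xy [ 0.5154 -0.2291]
box (303, 238, 26, 28) ellipse [315.5 251.3] [26.9 28.8] expect size [30.7 29.1] xy [ 0.5153 -0.2293]
[ 0.51339542 -0.22892327  0.12213581]
```

```bash
python3 -m crank '[{"dx":-0.15,"dy":-0.02,"dz":1,"wx":0,"wy":0,"wz":0},{"dx":-0.15,"dy":-0.02,"dz":3,"wx":0,"wy":0,"wz":0},{"dx":-0.15,"dy":-0.02,"dz":5,"wx":0,"wy":0,"wz":0},{"dx":-0.15,"dy":-0.02,"dz":7,"wx":0,"wy":0,"wz":0},{"dx":-0.15,"dy":-0.02,"dz":9,"wx":0,"wy":0,"wz":0},{"dx":-0.15,"dy":-0.02,"dz":10,"wx":0,"wy":0,"wz":0},{"dx":-0.15,"dy":-0.02,"dz":10,"wx":0,"wy":0,"wz":0},{"dx":-0.15,"dy":-0.02,"dz":10,"wx":0,"wy":0,"wz":0},{"dx":-0.15,"dy":-0.02,"dz":10,"wx":0,"wy":0,"wz":0},{"dx":-0.15,"dy":-0.02,"dz":10,"wx":0,"wy":0,"wz":0}]'
python3 -m crank '[{"dx":0,"dy":0,"dz":0,"wx":0,"wy":0,"wz":0},{"dx":0,"dy":0,"dz":0,"wx":0,"wy":0,"wz":0},{"dx":0,"dy":0,"dz":0,"wx":0,"wy":0,"wz":0},{"dx":0,"dy":0,"dz":0,"wx":0,"wy":0,"wz":0},{"dx":0,"dy":0,"dz":0,"wx":0,"wy":0,"wz":0},{"dx":0,"dy":0,"dz":0,"wx":0,"wy":0,"wz":0},{"dx":0,"dy":0,"dz":0,"wx":0,"wy":0,"wz":0},{"dx":0,"dy":0,"dz":0,"wx":0,"wy":0,"wz":0},{"dx":0,"dy":0,"dz":0,"wx":0,"wy":0,"wz":0},{"dx":0,"dy":0,"dz":0,"wx":0,"wy":0,"wz":0}]' 1.5 15
```

```text
t: 21.25
eef_pos: [0.515, -0.2303, 0.0225]
ee_rot: [3.142, 0.001, 2.974]
force: [1.3, 1.3, 0.0]
width: 0.0497
gripper_force: 0.0
t: 22.5
eef_pos: [0.5146, -0.2302, 0.0219]
ee_rot: [-3.142, -0.0, 2.974]
force: [1.1, 0.2, -0.0]
width: 0.0215
gripper_force: 15.0
```

```bash
python3 -m crank '[{"dx":0,"dy":0,"dz":-4,"wx":0,"wy":0,"wz":0},{"dx":0,"dy":0,"dz":-10,"wx":0,"wy":0,"wz":0},{"dx":1.1,"dy":5.8,"dz":-10,"wx":0,"wy":0,"wz":0},{"dx":2.2,"dy":11.6,"dz":-10,"wx":0,"wy":0,"wz":0},{"dx":3.3,"dy":17.4,"dz":-10,"wx":0,"wy":0,"wz":0},{"dx":4.4,"dy":23.2,"dz":-10,"wx":0,"wy":0,"wz":0},{"dx":5.5,"dy":29,"dz":-10,"wx":0,"wy":0,"wz":0},{"dx":6.6,"dy":34.8,"dz":-10,"wx":0,"wy":0,"wz":0},{"dx":7.19,"dy":38.1,"dz":-10,"wx":0,"wy":0,"wz":0},{"dx":7.19,"dy":38.1,"dz":-10,"wx":0,"wy":0,"wz":0}]'
python3 - <<'E'
from h import *
C={n:arm.calibration(n) for n in("scene","side")}; ims={n:arm.grab_frame(n) for n in C}
s=arm.get_state(); print(s["eef_pos"],s["width"])
inhand(ims,C,s["eef_pos"],(.006,.013,.02))
for n in C: p=leaves(ims[n],C[n],[.531,.153]); print(n,len(p),np.round(p,4).tolist())
E
```

```text
t: 23.75
eef_pos: [0.5071, 0.1597, 0.1218]
ee_rot: [3.142, 0.0, 2.977]
force: [-0.5, 0.2, -0.8]
width: 0.0216
gripper_force: 15.0
[0.50686287 0.15750764 0.12175962] 0.021476536968889202
scene 0.006 width px 9.2 off 1.04 px
scene 0.013 width px 9.2 off 1.07 px
scene 0.02 width px 9.3 off 1.10 pxTraceback (most recent call last):
  File "<stdin>", line 4, in <module>
  File "h.py", line 55, in inhand
    a,b=k.min(),k.max(); t=.5*sc.max()
        ~~~~~^^
    return umr_minimum(a, axis, None, out, keepdims, initial, where)
ValueError: zero-size array to reduction operation minimum which has no identity
```

```bash
python3 - <<'E'
from h import *
C={n:arm.calibration(n) for n in("scene","side")}; ims={n:arm.grab_frame(n) for n in C}
for n in ims: cv2.imwrite(f"pics/n_{n}.png",ims[n][:,:,::-1])
s=arm.get_state(); t=s["eef_pos"]; print(t)
for z in(.003,.008,.014,.02,.03):
    u,v=proj(C["side"],[[t[0],t[1],t[2]-.019+z]])[0]; c=ims["side"][int(round(v)),int(u)-14:int(u)+15].astype(int); print(z,round(u,1),round(v,1),(c[:,0]-c[:,2]).tolist())
for z in(.006,.013,.02):
    u,v=proj(C["scene"],[[t[0],t[1],t[2]-.019+z]])[0]; c=ims["scene"][int(round(v)),int(u)-14:int(u)+15].astype(int); print(z,round(u,1),(c[:,0]-c[:,2]).tolist())
E
```

```text
[0.50703407 0.15662507 0.12185811]
0.003 333.8 296.1 [0, 0, 1, 2, 3, 3, 1, -51, -75, -5, 41, 40, 37, 43, 47, 46, 50, 49, 46, 50, 40, 11, -3, -4, -26, 49, 85, 89, 87]
0.008 333.8 294.2 [1, 0, -2, -46, -114, -140, -145, -146, -124, -5, 42, 41, 36, 38, 40, 39, 45, 49, 50, 51, 41, 8, 0, -4, 1, 48, 94, 105, 108]
0.014 333.9 291.9 [-22, -3, 14, 9, -66, -126, -136, -138, -117, -4, 44, 45, 40, 37, 38, 38, 39, 39, 50, 49, 37, 12, 0, 0, -2, 26, 124, 174, 173]
0.02 333.9 289.5 [13, 18, 12, 14, 12, 10, -82, -135, -121, -8, 47, 47, 38, 43, 37, 38, 33, 34, 34, 43, 44, 21, -1, 0, -2, 44, 159, 174, 150]
0.03 333.9 285.6 [11, 15, 12, 14, 14, 15, -23, -12, 10, 18, 13, 12, 11, 20, 34, 49, 51, 51, 51, 52, 44, 21, 0, 0, 0, 0, -6, 10, 79]
0.006 384.6 [-3, -2, -2, -4, -3, -3, -1, -1, -4, 6, 40, 75, 86, 97, 99, 109, 107, 105, 104, 84, 39, 11, -4, -5, -4, -5, -5, -4, -1]
0.013 384.8 [-1, 1, -2, -1, -5, 0, -4, -2, -5, 3, 30, 63, 91, 90, 104, 98, 104, 102, 115, 85, 47, 13, -2, 0, -2, -1, -1, -5, -2]
0.02 385.1 [-7, -4, -5, -2, -2, -1, -4, -2, 0, 18, 52, 77, 85, 105, 97, 105, 109, 103, 101, 69, 25, 3, -1, -3, -5, -3, -3, -4, -1]
```

```bash
sed -i 's/k=k\[np.abs(k-14)<12\]/k=k[np.abs(k-15)<8]/; s/k=np.where(sc>.5\*sc.max())/sc=sc.copy(); sc[:8]=0; sc[23:]=0; k=np.where(sc>.5*sc.max())/' h.py; python3 - <<'E'
from h import *
C={n:arm.calibration(n) for n in("scene","side")}
s=arm.get_state(); ims={n:arm.grab_frame(n) for n in C}; t=s["eef_pos"]; print(t,arm.get_state()["eef_pos"])
inhand(ims,C,t,(.006,.012,.018))
E
```

```text
[0.50703407 0.15662507 0.12185811] [0.5072052  0.15647679 0.12198389]
scene 0.006 width px 9.2 off 0.22 px
scene 0.012 width px 9.3 off 0.30 px
scene 0.018 width px 9.2 off 0.22 px
side 0.006 width px 10.6 off 0.35 px
side 0.012 width px 10.6 off 0.29 px
side 0.018 width px 11.0 off 0.46 px
vial minus tcp, mm [-1.51  1.8 ]
```

Offset in the hand is within about 0.5 mm, once the blue-background bias on the side view's left edge is allowed for. Now I'll probe well_2.

```bash
python3 -m crank '[{"dx":0,"dy":0,"dz":2.5,"wx":0,"wy":0,"wz":0},{"dx":0,"dy":0,"dz":4.5,"wx":0,"wy":0,"wz":0},{"dx":0,"dy":0,"dz":5.2,"wx":0,"wy":0,"wz":0},{"dx":0,"dy":0,"dz":5.5,"wx":0,"wy":0,"wz":0},{"dx":0,"dy":0,"dz":5.6,"wx":0,"wy":0,"wz":0},{"dx":0,"dy":0,"dz":5.7,"wx":0,"wy":0,"wz":0},{"dx":0,"dy":0,"dz":5.8,"wx":0,"wy":0,"wz":0},{"dx":0,"dy":0,"dz":5.85,"wx":0,"wy":0,"wz":0},{"dx":0,"dy":0,"dz":5.9,"wx":0,"wy":0,"wz":0},{"dx":0,"dy":0,"dz":5.9,"wx":0,"wy":0,"wz":0}]'
```

```text
t: 25.3
eef_pos: [0.5079, 0.1578, 0.064]
ee_rot: [3.141, 0.001, 2.975]
force: [-0.9, -0.1, 6.8]
width: 0.0214
gripper_force: 15.0
```

6.8 N and it stopped at foot z = 0.045, so well_2 is taken. Well_3 is next (tool y is rack y, +50 mm).

```bash
python3 -m crank '[{"dx":0,"dy":0,"dz":-1.2,"wx":0,"wy":0,"wz":0},{"dx":0,"dy":2.5,"dz":-1.2,"wx":0,"wy":0,"wz":0},{"dx":0,"dy":4.95,"dz":-1.2,"wx":0,"wy":0,"wz":0},{"dx":0,"dy":4.95,"dz":-1.2,"wx":0,"wy":0,"wz":0},{"dx":0,"dy":4.95,"dz":-0.8,"wx":0,"wy":0,"wz":0},{"dx":0,"dy":4.95,"dz":-0.4,"wx":0,"wy":0,"wz":0},{"dx":0,"dy":4.95,"dz":-0.3,"wx":0,"wy":0,"wz":0},{"dx":0,"dy":4.95,"dz":-0.15,"wx":0,"wy":0,"wz":0},{"dx":0,"dy":4.95,"dz":0,"wx":0,"wy":0,"wz":0},{"dx":0,"dy":4.95,"dz":0,"wx":0,"wy":0,"wz":0}]'
```

```text
t: 26.55
eef_pos: [0.5155, 0.2061, 0.0629]
ee_rot: [-3.142, -0.0, 2.974]
force: [-0.3, 0.1, -0.3]
width: 0.0214
gripper_force: 15.0
```

```bash
python3 -m crank '[{"dx":0,"dy":0,"dz":0.05,"wx":0,"wy":0,"wz":0},{"dx":0,"dy":0,"dz":0.1,"wx":0,"wy":0,"wz":0},{"dx":0,"dy":0,"dz":0.15,"wx":0,"wy":0,"wz":0},{"dx":0,"dy":0,"dz":0.15,"wx":0,"wy":0,"wz":0},{"dx":0,"dy":0,"dz":0.15,"wx":0,"wy":0,"wz":0},{"dx":0,"dy":0,"dz":0.15,"wx":0,"wy":0,"wz":0},{"dx":0,"dy":0,"dz":0.15,"wx":0,"wy":0,"wz":0},{"dx":0,"dy":0,"dz":0.15,"wx":0,"wy":0,"wz":0},{"dx":0,"dy":0,"dz":0.15,"wx":0,"wy":0,"wz":0},{"dx":0,"dy":0,"dz":0.15,"wx":0,"wy":0,"wz":0}]'
```

```text
t: 27.8
eef_pos: [0.5155, 0.2062, 0.0615]
ee_rot: [3.142, -0.0, 2.974]
force: [-0.5, 0.5, -0.2]
width: 0.0213
gripper_force: 15.0
```

Well_3 is free, so down it goes in two stages.

```bash
python3 -m crank '[{"dx":0,"dy":0,"dz":0.25,"wx":0,"wy":0,"wz":0},{"dx":0,"dy":0,"dz":0.5,"wx":0,"wy":0,"wz":0},{"dx":0,"dy":0,"dz":0.75,"wx":0,"wy":0,"wz":0},{"dx":0,"dy":0,"dz":1.0,"wx":0,"wy":0,"wz":0},{"dx":0,"dy":0,"dz":1.25,"wx":0,"wy":0,"wz":0},{"dx":0,"dy":0,"dz":1.5,"wx":0,"wy":0,"wz":0},{"dx":0,"dy":0,"dz":1.75,"wx":0,"wy":0,"wz":0},{"dx":0,"dy":0,"dz":2.0,"wx":0,"wy":0,"wz":0},{"dx":0,"dy":0,"dz":2.0,"wx":0,"wy":0,"wz":0},{"dx":0,"dy":0,"dz":2.0,"wx":0,"wy":0,"wz":0}]'
```

```text
t: 29.05
eef_pos: [0.5155, 0.2062, 0.0415]
ee_rot: [-3.142, -0.0, 2.974]
force: [-0.3, 0.9, 0.3]
width: 0.0217
gripper_force: 15.0
```

```bash
python3 -m crank '[{"dx":0,"dy":0,"dz":0.3,"wx":0,"wy":0,"wz":0},{"dx":0,"dy":0,"dz":0.6,"wx":0,"wy":0,"wz":0},{"dx":0,"dy":0,"dz":0.9,"wx":0,"wy":0,"wz":0},{"dx":0,"dy":0,"dz":1.2,"wx":0,"wy":0,"wz":0},{"dx":0,"dy":0,"dz":1.5,"wx":0,"wy":0,"wz":0},{"dx":0,"dy":0,"dz":1.7,"wx":0,"wy":0,"wz":0},{"dx":0,"dy":0,"dz":1.8,"wx":0,"wy":0,"wz":0},{"dx":0,"dy":0,"dz":1.85,"wx":0,"wy":0,"wz":0},{"dx":0,"dy":0,"dz":1.9,"wx":0,"wy":0,"wz":0},{"dx":0,"dy":0,"dz":1.9,"wx":0,"wy":0,"wz":0}]'
```

```text
t: 30.3
eef_pos: [0.5158, 0.2063, 0.0229]
ee_rot: [3.141, 0.001, 2.974]
force: [-0.7, 0.3, 3.7]
width: 0.0214
gripper_force: 15.0
```

Floor contact again at the predicted height (3.7 N). I'll release and retreat upward.

```bash
python3 -m crank '[{"dx":0,"dy":0,"dz":-0.03,"wx":0,"wy":0,"wz":0},{"dx":0,"dy":0,"dz":-0.03,"wx":0,"wy":0,"wz":0},{"dx":0,"dy":0,"dz":-0.03,"wx":0,"wy":0,"wz":0},{"dx":0,"dy":0,"dz":-0.03,"wx":0,"wy":0,"wz":0},{"dx":0,"dy":0,"dz":-0.03,"wx":0,"wy":0,"wz":0},{"dx":0,"dy":0,"dz":-0.03,"wx":0,"wy":0,"wz":0},{"dx":0,"dy":0,"dz":-1.5,"wx":0,"wy":0,"wz":0},{"dx":0,"dy":0,"dz":-4,"wx":0,"wy":0,"wz":0},{"dx":0,"dy":0,"dz":-8,"wx":0,"wy":0,"wz":0},{"dx":0,"dy":0,"dz":-13,"wx":0,"wy":0,"wz":0}]' 4
python3 - <<'E'
from h import *
for n in("scene","side"):
    c=arm.calibration(n); im=arm.grab_frame(n)
    print(n,"marks",[np.round(r["centre"],3).tolist() for r in arm.mark_of(n,"vial_a")])
    h=cv2.cvtColor(im,cv2.COLOR_RGB2HSV)
    for nm,xy,hu in(("red",(.499,.1077),[(0,8),(172,180)]),("blue",(.5157,.2063),[(100,128)])):
        f=proj(c,[[*xy,.0795],[*xy,.065]]).astype(int)  # expect cap pixels between these
        m=sum(cv2.inRange(h,(a,130,50),(b,255,255)) for a,b in hu)
        u,v=f[0]; w=m[v-10:v+14,u-10:u+11]; k=np.argwhere(w>0)
        print(nm,"expect top/neck",f.tolist(),"cap centroid",(k.mean(0)[::-1]+[u-10,v-10]).round(1) if len(k) else None,len(k))
    for q in("reagent_bottle","beaker","syringe_case"): print(q,[np.round(r["centre"],3).tolist() for r in arm.mark_of(n,q)[:1]])
print(arm.get_state()["eef_pos"],arm.get_state()["t"])
E
```

```text
t: 31.55
eef_pos: [0.515, 0.2058, 0.1542]
ee_rot: [-3.141, -0.001, 2.974]
force: [0.7, 1.0, -0.0]
width: 0.0401
gripper_force: 0.0
scene marks [[0.596, -0.263, 0.002], [0.552, -0.332, 0.002], [0.513, 0.209, 0.009], [0.4, -0.156, 0.001], [0.497, 0.104, 0.005]]
red expect top/neck [[363, 196], [363, 202]] cap centroid [363.4 197.2] 73
blue expect top/neck [[403, 189], [402, 194]] cap centroid [402.6 190. ] 63
reagent_bottle [[0.775, 0.031, 0.005]]
beaker [[0.519, 0.366, 0.002]]
syringe_case [[0.492, -0.454, -0.004]]
side marks [[0.514, 0.205, 0.006], [0.498, 0.104, 0.008], [0.4, -0.154, 0.002]]
red expect top/neck [[348, 288], [348, 293]] cap centroid [349.7 291.4] 91
blue expect top/neck [[317, 324], [317, 329]] cap centroid [318.8 325.7] 103
reagent_bottle [[0.773, 0.032, -0.002]]
beaker [[0.518, 0.371, 0.0]]
syringe_case []
[0.51506467 0.2058956  0.15163363] 32.05
```

Both caps are where a home, upright vial should show them. The bottle and beaker haven't moved in either camera, and the syringe case hasn't in the scene view (the side camera missed it).

```bash
python3 -c "
from station import arm; print(arm.job_done())"
```

```text
the job is handed in; nothing more can be done
None
```

Job handed in at about 32 s: vial_b (red cap) is in well_1 and vial_a (blue cap) in well_3, both lowered to the floor, released and upright, but I viewed 11 pictures against the limit of 10.

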